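# Get the sanding block out from behind the cans

## Robot

A 6-joint arm with a two-finger parallel gripper is mounted at the origin on the work surface. World frame = base frame: x ahead of the robot, y to its left, z up, the work surface at z = 0. Lengths are in m, angles in rad, forces in N, time in s.
With the tool pointing down it reaches from about 0.3 to 0.825 m from the base axis. Payload 5.4 kg.
Tool frame: the origin (TCP) lies midway between the tips of the shut fingers; the grasp point (between the pads) lies 19 mm behind it; z points along the fingers, y is the line along which they close (so a half turn about z gives the same grasp; the last joint's range is limited). The gripper opens to 92 mm and grips with 3 to 60 N. Pads are 20 mm wide; open, the fingers measure 128 mm over their backs; the gripper's body (75 mm by 189 mm) begins 69 mm behind the grasp point.
Start: joints at [-1.489, 0.158, 1.597, -0, 1.386, -0.21], TCP at [0.165, -0.551, 0.215] pointing down, gripper open.
Joint ranges: [-2.91, 2.91], [-0.94, 2.29], [0.18, 2.7], [-1.29, 4.43], [0.17, 2.64], [-3, 3]. Speed limits (rad/s): [2.57, 2.57, 3.14, 3.14, 3.14, 3.14].

## Interface

Orientations are given as a unit quaternion [w, x, y, z].
In Python, from cell import r, optics, job gives the robot as it stands.
- The arm moves only by the shell command python3 -m handwheel 'ROWS' [FORCE]. ROWS is JSON, a list of rows, each an object with "grip": the opening, from -1 (shut) to 1 (fully open), so that 0 is half open; "dp": the shift along the tool's x, y, z in m, a list of three; "turn": the turn, a rotation vector about the tool's x, y, z in rad, a list of three. A call has 1 to 10 rows; each row shifts and turns the commanded pose from where the row before left it, along the tool's axes as they then stand; what a row does not reach is not made up. A row lasts 1/8 s, in which the tool goes at most 62.5 mm and 10.7 degrees, less where a joint would pass 70% of its speed; a pose out of reach is approached as far as the arm can. A call is refused whole if a number of a shift passes 0.0625 or a number of a turn 0.188, either way. A call with a gripper value outside its range is refused whole. The fingers move at their own pace and stop on an object; FORCE is the grip in N (left out, the last holds). Time passes only in rows, so rows that do not move let the fingers close. It gives the time, the measured TCP pose, the force, the opening and the grip force at its end, in the units of the state.
- r.sense(): the state, without advancing time (a new reading comes with each control period).
- optics.camera(name): name is "scene" or "top"; returns a dict with "frame" (480x640x3 uint8, blue, green, red), "fx", "fy", "cx", "cy" (pixels), "k1" (the pictures are not rectified: a ray, as slopes to the right and down, at radius r is drawn at 1 + k1 r^2 times it, then the intrinsics apply), "rvec" (rotation vector, rad) and "tvec" (3), from world to camera coordinates, as OpenCV has them. Camera axes: x right, y down, z forward; pixel columns grow to the right and rows downward; lengths in m; the calibration is good to about 2 mm. A picture is of the moment at which its call begins. There is no depth.
- job.sign_off(): hands the job in; it is judged then, once.
The state is a dict: "time_s": time; "q": joint angles; "qvel": joint speeds; "tau": joint torques, N m; "tool_pos": TCP position; "eef_rot": TCP orientation; "ft_force": force on the tool from outside, world axes, zero at the start; "moment": the same for the moment, N m; "opening": opening from 0.0 (shut) to 1.0 (fully open); "gripper_force": force on a finger pad.
Only numpy, scipy, OpenCV 4.12 (cv2) and the standard library are available. Lean on these libraries where they do the work, as an engineer would, in place of code of your own. Each camera call takes 0.05 s, during which the arm holds its last target. There are 200 camera calls.

## Task

The sanding block is boxed in by the jar, the spray can and the glue bottle on the dark wooden board. First stand all three of them, upright, on the pale side board without shifting the sanding block; then lay the sanding block the right way up in the middle of the black rubber mat, its length along the mat's length, while the three still wait on the side board; then stand each of the three back upright on the very cork coaster it came from. Do not knock anything over, and leave the tape roll and the copper arc alone.

Things in the scene. Friction and masses are not known exactly. Their poses are not given: they have to be found in the camera images.
- jar_center (a point): White paint jar, round, with a steel screw lid: body 64 mm in diameter and 84 mm high, then a short neck slope to 90 mm, lid 58 mm in diameter on top, 112 mm high in all, about 0.4 kg. The point is its centre, 56 mm above its underside; z is up. Stands on one of the three coasters at the start (any of them).
- spray_can_center (a point): Aluminium spray can, round, with a narrower white cap: body 56 mm in diameter and 104 mm high, then a slope to 113 mm, cap 44 mm in diameter, 140 mm high in all, about 0.3 kg. The point is its centre, 70 mm above its underside; z is up. Stands on one of the three coasters at the start (any of them).
- glue_bottle_center (a point): White plastic glue bottle with a square body 50 x 50 mm, 96 mm high, and a tapering grey nozzle cap, 126 mm high in all, about 0.2 kg. The point is its centre, 63 mm above its underside; x and y are square to its sides, z is up. Stands on one of the three coasters at the start (any of them).
- sander_center (a point): Wooden sanding block lying on the dark wooden board (12 mm thick) between the coasters: base 44 mm (along its x) x 74 mm (along its y, its length) x 18 mm high, grey abrasive underneath, and on it a pale grip bar 24 mm (x) x 62 mm (y) reaching to 46 mm above the underside, about 0.15 kg. The point is its centre, 23 mm above its underside; z is up.
- shelf_board: Dark wooden board, fixed, 12 mm thick, 155 x 240 mm (x from -112 to 42 mm), with three fixed round cork coasters on it, 72 mm across, their tops 16 mm above the work surface. Coaster centres in mm along the board's x (away from the robot) and y (left): left (0, 80), front (-70, 0), right (0, -80). Origin at the board's underside, between the coasters where the sanding block lies.
- side_board: Pale wooden flat side board, fixed, 280 mm (its x) x 110 mm (its y) x 9 mm thick, empty at the start, on the left or the right of the dark board. Origin at the centre of its underside; its top is 9 mm above the work surface.
- mat: Black rubber mat, fixed, 130 mm (its x, its length) x 90 mm (its y) x 4 mm thick, empty at the start, on the other side from the side board. Origin at the centre of its underside; its top is 4 mm above the work surface.
- tape_roll: Bystander: roll of paper tape lying flat, 100 mm outside diameter, 25 mm high, loose; origin under its centre.
- arc_piece: Bystander: copper-coloured arc-shaped sculpture part lying flat, 35 mm high, about 180 mm across, loose; origin at the arc's centre of curvature, at table height.
Things that resemble listed ones, but are neither listed nor needed, are in the scene too. Of the things like the part that bears sander_center, leave any that is green or turquoise; of the rest the larger one is meant.

How it is judged:
On the way, in this order (a step that is already met when the one before it is completed fails the run):
1. jar, spray can and glue bottle stand released on the pale side board, the sanding block not yet shifted (15 mm) (x of jar_center in the frame of side_board between -0.14 and 0.14 m and y of jar_center in the frame of side_board between -0.055 and 0.055 m and z of jar_center in the frame of side_board between 0.059 and 0.071 m and angle between each of jar_center, spray_can_center, glue_bottle_center's own z axis and vertical below 0.1 rad and x of spray_can_center in the frame of side_board between -0.14 and 0.14 m and y of spray_can_center in the frame of side_board between -0.055 and 0.055 m and z of spray_can_center in the frame of side_board between 0.073 and 0.085 m and x of glue_bottle_center in the frame of side_board between -0.14 and 0.14 m and y of glue_bottle_center in the frame of side_board between -0.055 and 0.055 m and z of glue_bottle_center in the frame of side_board between 0.066 and 0.078 m and distance of sander_center from where it was at the start of the episode below 0.015 m and contact force between each of jar, spray_can, glue_bottle and the fingers below 0.1 N), for 0.2 s.
2. the sanding block lies released on the middle of the mat (15 mm each way, lengthwise within 15 degrees), the other three still on the side board (x of sander_center in the frame of mat between -0.015 and 0.015 m and y of sander_center in the frame of mat between -0.015 and 0.015 m and z of sander_center in the frame of mat between 0.021 and 0.033 m and angle between each of sander_center, jar_center, spray_can_center, glue_bottle_center's own z axis and vertical below 0.1 rad and angle between the y axis of sander_center and the x axis of mat, either way round below 0.26 rad and x of jar_center in the frame of side_board between -0.14 and 0.14 m and y of jar_center in the frame of side_board between -0.055 and 0.055 m and z of jar_center in the frame of side_board between 0.059 and 0.071 m and x of spray_can_center in the frame of side_board between -0.14 and 0.14 m and y of spray_can_center in the frame of side_board between -0.055 and 0.055 m and z of spray_can_center in the frame of side_board between 0.073 and 0.085 m and x of glue_bottle_center in the frame of side_board between -0.14 and 0.14 m and y of glue_bottle_center in the frame of side_board between -0.055 and 0.055 m and z of glue_bottle_center in the frame of side_board between 0.066 and 0.078 m and contact force between sander and the fingers below 0.1 N), for 0.2 s.
At the end, for the whole second after the job is handed in: Jar, spray can and glue bottle each stand upright within 15 mm of where that one stood at the start; the sanding block lies right way up on the mat, its centre within 15 mm of the mat's centre along both mat axes and its length within 15 degrees of the mat's length; all released and at rest (distance of each of jar_center, spray_can_center, glue_bottle_center from where it was at the start of the episode below 0.015 m and angle between each of jar_center, spray_can_center, glue_bottle_center, sander_center's own z axis and vertical below 0.1 rad and linear speed of each of jar, spray_can, glue_bottle, sander below 0.02 m/s and angular speed of each of jar, spray_can, glue_bottle, sander below 0.2 rad/s and x of sander_center in the frame of mat between -0.015 and 0.015 m and y of sander_center in the frame of mat between -0.015 and 0.015 m and z of sander_center in the frame of mat between 0.021 and 0.033 m and angle between the y axis of sander_center and the x axis of mat, either way round below 0.26 rad); the robot touches nothing.
It fails at once if the jar, spray can, glue bottle or sanding block is knocked over (angle between any of jar_center, spray_can_center, glue_bottle_center, sander_center's own z axis and vertical above 0.7 rad).
It fails at once if the tape roll or the copper arc is shifted by more than 20 mm (distance of any of tape_roll, arc_piece from where it was at the start of the episode above 0.02 m).
It also fails if it takes over 141 s, if anything falls off the work surface, if the arm or the gripper's body presses on something with over 40 N, if the wrist force passes 120 N, or if a joint passes its speed limit or range.

## Working session

There is one attempt and no reset: what is moved stays moved. The work goes in short steps, Python scripts to look and compute and a shell command to move; the robot and the scene stay as the last step left them, time stands still between calls to the robot, and variables do not carry over. Pictures are saved under pics/ and viewed, at most 14 in all, crops included, and the job is handed in when it is done.

```bash
ls; mkdir -p pics
python3 - <<'E'
from cell import r,optics
import cv2,numpy as np
for n in("scene","top"):
    c=optics.camera(n); cv2.imwrite(f"pics/{n}0.png",c["frame"])
    print(n,{k:np.round(c[k],4).tolist() for k in c if k!="frame"})
s=r.sense(); print(s["tool_pos"],s["eef_rot"],s["opening"],s["time_s"],s["ft_force"])
E
```

```text
pics
scene {'fx': 447.2267, 'fy': 447.2267, 'cx': 312.9534, 'cy': 244.7341, 'k1': -0.0703, 'rvec': [2.04, 1.7593, -0.4793], 'tvec': [-0.0861, -0.4889, 1.3302]}
top {'fx': 475.1649, 'fy': 475.1649, 'cx': 313.0845, 'cy': 237.9959, 'k1': -0.0756, 'rvec': [2.1346, -2.1009, 0.1839], 'tvec': [0.0114, 0.5961, 0.7527]}
[ 0.16535653 -0.55013231  0.21372153] [-8.34663016e-04  9.89371778e-01  1.45405590e-01  4.29621567e-05] 1.003024555173107 0.1 [ 0.56110199  0.13630544 -0.0766137 ]
```

View pics/scene0.png

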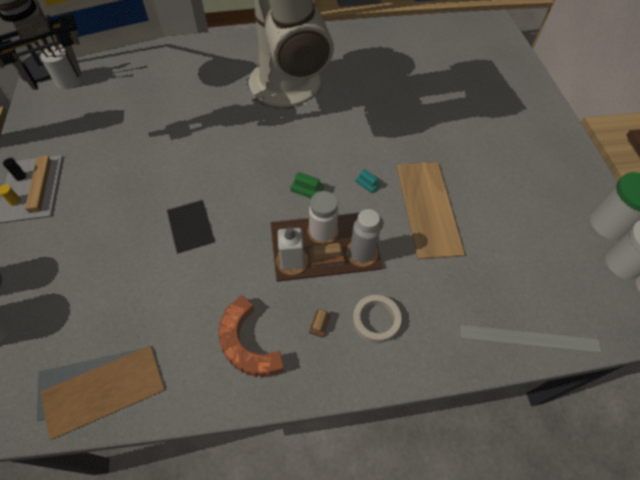

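View pics/top0.png

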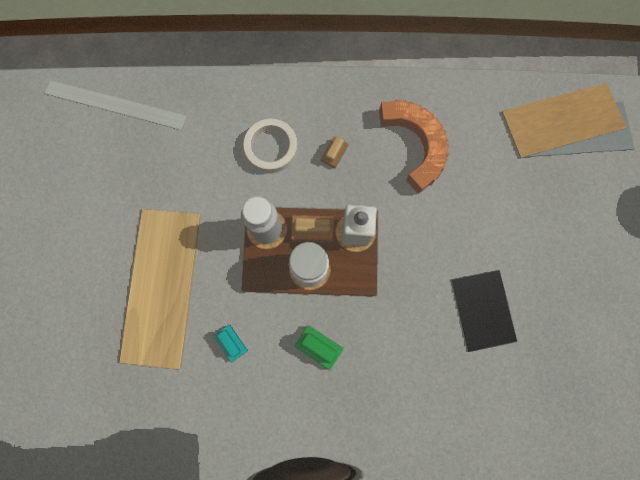

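The robot's side is at the bottom of the top view. Spray can cap is at (257,212) on the left coaster, glue bottle nozzle at (361,217) on the right coaster, and jar lid at (309,262) on the front coaster. Candidates for the sanding block are the wooden one at (313,227) between the coasters, a smaller wooden one at (335,152), a green one at (320,347) and a turquoise one at (231,343). The one at (313,227) fits: not green or turquoise, the larger wooden one, and on the dark board. Next is a crop to confirm it, and measurements.

```bash
cat > h.py <<'E'
import cv2,numpy as np
from scipy.optimize import least_squares
from scipy.spatial.transform import Rotation as Rn
def cam(n):
    from cell import optics
    c=optics.camera(n); return c
def K(c): return np.array([[c["fx"],0,c["cx"]],[0,c["fy"],c["cy"]],[0,0,1]]),np.array([c["k1"],0,0,0,0.])
def world(c,uv,z):
    k,d=K(c); R=cv2.Rodrigues(np.array(c["rvec"],float))[0]; t=np.array(c["tvec"],float).ravel()
    n=cv2.undistortPoints(np.array(uv,float).reshape(-1,1,2),k,d).reshape(-1,2)
    ray=np.c_[n,np.ones(len(n))]@R; C=-R.T@t
    return C+ray*((np.asarray(z)-C[2])/ray[:,2])[:,None]
def proj(c,P):
    k,d=K(c); return cv2.projectPoints(np.array(P,float).reshape(-1,1,3),np.array(c["rvec"],float),np.array(c["tvec"],float),k,d)[0].reshape(-1,2)
E
python3 - <<'E'
from h import *
c=cam("top"); im=c["frame"]
cv2.imwrite("pics/crop1.png",cv2.resize(im[185:315,225:395],None,fx=4.6,fy=4.6,interpolation=cv2.INTER_CUBIC))
hsv=cv2.cvtColor(im,cv2.COLOR_BGR2HSV)
def rect(mask,name,z):
    n,l,s,ce=cv2.connectedComponentsWithStats(mask.astype(np.uint8)); i=1+np.argmax(s[1:,4])
    p=cv2.findContours((l==i).astype(np.uint8),cv2.RETR_EXTERNAL,cv2.CHAIN_APPROX_NONE)[0][0].reshape(-1,2)
    w=world(c,p,z)[:,:2]; r=cv2.minAreaRect((w*1000).astype(np.float32)); print(name,r,cv2.boxPoints(r).round().tolist())
m=np.zeros(im.shape[:2],bool); m[190:385,100:222]=1
rect(m&(hsv[...,1]>60),"side",.009)
m[:]=0; m[255:365,435:530]=1
rect(m&(hsv[...,2]<60),"mat",.004)
m[:]=0; m[200:305,235:385]=1
rect(m&(hsv[...,1]>70),"dark",.012)
print(world(c,[[257,211],[309,262],[361,217],[313,227],[249,240],[270,143]],[.156,.128,.142,.058,.012,.025]).round(4))
print(-cv2.Rodrigues(c["rvec"])[0].T@c["tvec"])
E
```

```text
side ((512.3741455078125, 294.1226501464844), (112.1929702758789, 279.6639404296875), 85.9771499633789) [[369.0, 248.0], [648.0, 228.0], [656.0, 340.0], [377.0, 360.0]]
mat ((479.89471435546875, -283.23388671875), (128.2644805908203, 89.6091537475586), 11.710732460021973) [[408.0, -252.0], [426.0, -340.0], [552.0, -314.0], [534.0, -226.0]]
dark ((582.143310546875, 26.383560180664062), (238.28244018554688, 154.0225372314453), 89.07230377197266) [[503.0, -91.0], [657.0, -94.0], [661.0, 144.0], [507.0, 147.0]]
[[ 0.6171  0.1046  0.156 ]
 [ 0.5448  0.0254  0.128 ]
 [ 0.6134 -0.0531  0.142 ]
 [ 0.6145  0.0213  0.058 ]
 [ 0.5987  0.1367  0.012 ]
 [ 0.7789  0.1038  0.025 ]]
[0.44625893 0.00913266 0.85015988]
```

View pics/crop1.png

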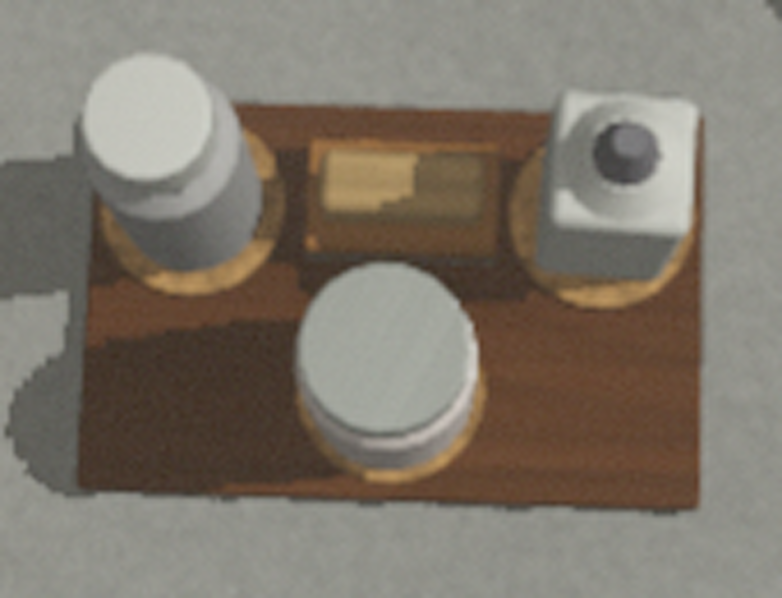

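The crop confirms it: the wooden block with the pale grip bar at crop (400,200) is the one between the coasters on the dark board. All the positions agree within about 2 mm. I'm moving above the spray can now.

```bash
python3 -m handwheel '[{"grip":1,"dp":[0,0,-0.02],"turn":[0,0,0.146]},{"grip":1,"dp":[0,0,-0.02],"turn":[0,0,0.146]},{"grip":1,"dp":[0.032,-0.047,0],"turn":[0,0,0]},{"grip":1,"dp":[0.032,-0.047,0],"turn":[0,0,0]},{"grip":1,"dp":[0.032,-0.047,0],"turn":[0,0,0]},{"grip":1,"dp":[0.032,-0.047,0],"turn":[0,0,0]},{"grip":1,"dp":[0.032,-0.047,0],"turn":[0,0,0]},{"grip":1,"dp":[0.032,-0.047,0],"turn":[0,0,0]},{"grip":1,"dp":[0.032,-0.047,0],"turn":[0,0,0]},{"grip":1,"dp":[0.032,-0.047,0],"turn":[0,0,0]}]' 25
python3 -m handwheel '[{"grip":1,"dp":[0.032,-0.047,0],"turn":[0,0,0]},{"grip":1,"dp":[0.032,-0.047,0],"turn":[0,0,0]},{"grip":1,"dp":[0.032,-0.047,0],"turn":[0,0,0]},{"grip":1,"dp":[0.032,-0.047,0],"turn":[0,0,0]},{"grip":1,"dp":[0.032,-0.047,0],"turn":[0,0,0]},{"grip":1,"dp":[0.032,-0.047,0],"turn":[0,0,0]},{"grip":1,"dp":[0,0,0],"turn":[0,0,0]},{"grip":1,"dp":[0,0,0],"turn":[0,0,0]}]'
```

```text
time_s: 1.4
tool_pos: [0.4221, -0.173, 0.2545]
eef_rot: [0.0, 1.0, -0.0, 0.0]
ft_force: [0.8, -0.3, 0.2]
opening: 1.001
gripper_force: 0.0
time_s: 2.4
tool_pos: [0.6131, 0.1069, 0.2541]
eef_rot: [0.0, 1.0, -0.0, -0.001]
ft_force: [-0.1, -0.0, -1.0]
opening: 0.998
gripper_force: 0.0
```

```bash
python3 -m handwheel '[{"grip":1,"dp":[0.004,0.001,0],"turn":[0,0,0]},{"grip":1,"dp":[0,0,0.05],"turn":[0,0,0]},{"grip":1,"dp":[0,0,0.05],"turn":[0,0,0]},{"grip":1,"dp":[0,0,0.045],"turn":[0,0,0]},{"grip":1,"dp":[0,0,0.02],"turn":[0,0,0]},{"grip":1,"dp":[0,0,0],"turn":[0,0,0]}]'
python3 -m handwheel '[{"grip":-1,"dp":[0,0,0],"turn":[0,0,0]},{"grip":-1,"dp":[0,0,0],"turn":[0,0,0]},{"grip":-1,"dp":[0,0,0],"turn":[0,0,0]},{"grip":-1,"dp":[0,0,0],"turn":[0,0,0]},{"grip":-1,"dp":[0,0,0],"turn":[0,0,0]},{"grip":-1,"dp":[0,0,0],"turn":[0,0,0]}]' 25
```

```text
time_s: 3.15
tool_pos: [0.6169, 0.1056, 0.089]
eef_rot: [0.0, 1.0, -0.001, -0.001]
ft_force: [0.6, -0.2, -0.1]
opening: 1.002
gripper_force: 0.0
time_s: 3.9
tool_pos: [0.6179, 0.1063, 0.0902]
eef_rot: [-0.0, 1.0, -0.0, 0.0]
ft_force: [-0.7, 1.0, 4.4]
opening: 0.601
gripper_force: 25.0
```

```bash
python3 -m handwheel '[{"grip":-1,"dp":[0,0,-0.02],"turn":[0,0,0]},{"grip":-1,"dp":[0,0,-0.03],"turn":[0,0,0]},{"grip":-1,"dp":[-0.002,-0.022,0],"turn":[0,0,0]},{"grip":-1,"dp":[-0.003,-0.04,0],"turn":[0,0,0]},{"grip":-1,"dp":[-0.003,-0.04,0],"turn":[0,0,0]},{"grip":-1,"dp":[-0.003,-0.04,0],"turn":[0,0,0]},{"grip":-1,"dp":[-0.003,-0.025,0],"turn":[0,0,0]},{"grip":-1,"dp":[-0.002,-0.015,0],"turn":[0,0,0]},{"grip":-1,"dp":[0,0,0.02],"turn":[0,0,0]},{"grip":-1,"dp":[0,0,0.02],"turn":[0,0,0]}]'
python3 -m handwheel '[{"grip":-1,"dp":[0,0,0.01],"turn":[0,0,0]},{"grip":-1,"dp":[0,0,0.006],"turn":[0,0,0]},{"grip":-1,"dp":[0,0,0],"turn":[0,0,0]},{"grip":-1,"dp":[0,0,0],"turn":[0,0,0]}]'
```

```text
time_s: 5.15
tool_pos: [0.6009, 0.2873, 0.0973]
eef_rot: [0.0, 1.0, -0.0, -0.001]
ft_force: [0.4, -0.5, -3.2]
opening: 0.603
gripper_force: 25.0
time_s: 5.65
tool_pos: [0.602, 0.2881, 0.0839]
eef_rot: [-0.0, 1.0, -0.0, 0.0]
ft_force: [0.5, -0.3, -2.6]
opening: 0.604
gripper_force: 25.0
```

```bash
python3 -m handwheel '[{"grip":-1,"dp":[0,0,0.001],"turn":[0,0,0]},{"grip":1,"dp":[0,0,0],"turn":[0,0,0]},{"grip":1,"dp":[0,0,0],"turn":[0,0,0]},{"grip":1,"dp":[0,0,0],"turn":[0,0,0]},{"grip":1,"dp":[0,0,-0.02],"turn":[0,0,0]},{"grip":1,"dp":[0,0,-0.05],"turn":[0,0,0]},{"grip":1,"dp":[0,0,-0.05],"turn":[0,0,0]},{"grip":1,"dp":[0,0.02,0],"turn":[0,0,0]},{"grip":1,"dp":[0.002,0.05,0],"turn":[0,0,0]},{"grip":1,"dp":[0.002,0.05,0],"turn":[0,0,0]}]'
python3 -m handwheel '[{"grip":1,"dp":[0.002,0.05,0],"turn":[0,0,0]},{"grip":1,"dp":[0.002,0.05,0],"turn":[0,0,0]},{"grip":1,"dp":[0.002,0.05,0],"turn":[0,0,0]},{"grip":1,"dp":[0.002,0.05,0],"turn":[0,0,0]},{"grip":1,"dp":[0,0.022,0],"turn":[0,0,0]},{"grip":1,"dp":[0,0,0],"turn":[0,0,0]}]'
python3 - <<'E'
from h import *
cv2.imwrite("pics/t1.png",cam("top")["frame"]); cv2.imwrite("pics/s1.png",cam("scene")["frame"][120:320,220:500])
E
```

```text
time_s: 6.9
tool_pos: [0.6051, 0.1668, 0.2027]
eef_rot: [0.0, 1.0, 0.0, -0.0]
ft_force: [1.0, -0.5, -0.8]
opening: 1.0
gripper_force: 0.0
time_s: 7.65
tool_pos: [0.6132, -0.0546, 0.2025]
eef_rot: [-0.0, 1.0, -0.001, -0.0]
ft_force: [0.0, -0.2, -0.6]
opening: 1.0
gripper_force: 0.0
```

View pics/s1.png

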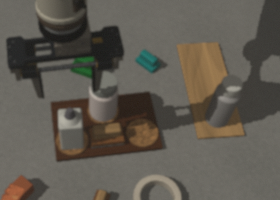

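The scene crop shows the spray can standing upright on the side board at crop (225,105), with the gripper over the glue bottle. Next I grasp the glue bottle.

```bash
python3 -m handwheel '[{"grip":1,"dp":[0.001,0,0.03],"turn":[0,0,0]},{"grip":1,"dp":[0,0,0.045],"turn":[0,0,0]},{"grip":1,"dp":[0,0,0.035],"turn":[0,0,0]},{"grip":1,"dp":[0,0,0.017],"turn":[0,0,0]},{"grip":1,"dp":[0,0,0],"turn":[0,0,0]},{"grip":-1,"dp":[0,0,0],"turn":[0,0,0]},{"grip":-1,"dp":[0,0,0],"turn":[0,0,0]},{"grip":-1,"dp":[0,0,0],"turn":[0,0,0]},{"grip":-1,"dp":[0,0,0],"turn":[0,0,0]},{"grip":-1,"dp":[0,0,0],"turn":[0,0,0]}]' 20
python3 -m handwheel '[{"grip":-1,"dp":[0,0,0],"turn":[0,0,0]},{"grip":-1,"dp":[0,0,0],"turn":[0,0,0]}]'
```

```text
time_s: 9.0
tool_pos: [0.6146, -0.0538, 0.0759]
eef_rot: [0.0, 1.0, -0.0, 0.0]
ft_force: [-0.9, 0.8, 1.6]
opening: 0.552
gripper_force: 19.5
time_s: 9.25
tool_pos: [0.6146, -0.0538, 0.0759]
eef_rot: [0.0, 1.0, -0.0, 0.0]
ft_force: [-0.5, 0.5, 2.8]
opening: 0.552
gripper_force: 19.5
```

```bash
python3 -m handwheel '[{"grip":-1,"dp":[0,0,-0.03],"turn":[0,0,0]},{"grip":-1,"dp":[0,0,-0.05],"turn":[0,0,0]},{"grip":-1,"dp":[0,0,-0.05],"turn":[0,0,0]},{"grip":-1,"dp":[-0.006,-0.02,0],"turn":[0,0,0]},{"grip":-1,"dp":[-0.0125,-0.042,0],"turn":[0,0,0]},{"grip":-1,"dp":[-0.0125,-0.042,0],"turn":[0,0,0]},{"grip":-1,"dp":[-0.0125,-0.042,0],"turn":[0,0,0]},{"grip":-1,"dp":[-0.0125,-0.042,0],"turn":[0,0,0]},{"grip":-1,"dp":[-0.0125,-0.042,0],"turn":[0,0,0]},{"grip":-1,"dp":[-0.0125,-0.042,0],"turn":[0,0,0]}]'
python3 -m handwheel '[{"grip":-1,"dp":[-0.0125,-0.042,0],"turn":[0,0,0]},{"grip":-1,"dp":[-0.009,-0.034,0],"turn":[0,0,0]},{"grip":-1,"dp":[0,0,0.03],"turn":[0,0,0]},{"grip":-1,"dp":[0,0,0.045],"turn":[0,0,0]},{"grip":-1,"dp":[0,0,0.035],"turn":[0,0,0]},{"grip":-1,"dp":[0,0,0.016],"turn":[0,0,0]},{"grip":-1,"dp":[0,0,0.01],"turn":[0,0,0]},{"grip":-1,"dp":[0,0,0],"turn":[0,0,0]},{"grip":-1,"dp":[0,0,0],"turn":[0,0,0]}]'
```

```text
time_s: 10.5
tool_pos: [0.5309, 0.2199, 0.2026]
eef_rot: [0.0, 1.0, 0.0, -0.002]
ft_force: [0.2, 0.3, -2.3]
opening: 0.551
gripper_force: 19.5
time_s: 11.62
tool_pos: [0.5128, 0.2945, 0.0706]
eef_rot: [-0.0, 1.0, -0.0, 0.001]
ft_force: [0.8, 0.1, -2.7]
opening: 0.552
gripper_force: 19.6
```

```bash
python3 -m handwheel '[{"grip":-1,"dp":[0,0,0.0015],"turn":[0,0,0]},{"grip":1,"dp":[0,0,0],"turn":[0,0,0]},{"grip":1,"dp":[0,0,0],"turn":[0,0,0]},{"grip":1,"dp":[0,0,0],"turn":[0,0,0]},{"grip":1,"dp":[0,0,-0.03],"turn":[0,0,0]},{"grip":1,"dp":[0,0,-0.05],"turn":[0,0,0]},{"grip":1,"dp":[0,0,-0.05],"turn":[0,0,0]},{"grip":1,"dp":[0.005,0.03,0],"turn":[0,0,0]},{"grip":1,"dp":[0.006,0.05,0],"turn":[0,0,0]},{"grip":1,"dp":[0.006,0.05,0],"turn":[0,0,0]}]'
python3 -m handwheel '[{"grip":1,"dp":[0.006,0.05,0],"turn":[0,0,0]},{"grip":1,"dp":[0.006,0.05,0],"turn":[0,0,0]},{"grip":1,"dp":[0.004,0.038,0],"turn":[0,0,0]},{"grip":1,"dp":[0,0,0.03],"turn":[0,0,0]},{"grip":1,"dp":[0,0,0],"turn":[0,0,0]}]'
```

```text
time_s: 12.88
tool_pos: [0.5292, 0.1631, 0.1985]
eef_rot: [-0.0, 1.0, 0.0, 0.0]
ft_force: [1.3, -0.9, -1.2]
opening: 0.996
gripper_force: 0.0
time_s: 13.5
tool_pos: [0.5433, 0.0261, 0.166]
eef_rot: [-0.0, 1.0, -0.001, -0.002]
ft_force: [0.2, -0.5, 0.3]
opening: 1.002
gripper_force: 0.0
```

```bash
python3 -m handwheel '[{"grip":1,"dp":[0.002,0,0.03],"turn":[0,0,0]},{"grip":1,"dp":[0,0,0.04],"turn":[0,0,0]},{"grip":1,"dp":[0,0,0.029],"turn":[0,0,0]},{"grip":1,"dp":[0,0,0],"turn":[0,0,0]},{"grip":-1,"dp":[0,0,0],"turn":[0,0,0]},{"grip":-1,"dp":[0,0,0],"turn":[0,0,0]},{"grip":-1,"dp":[0,0,0],"turn":[0,0,0]},{"grip":-1,"dp":[0,0,0],"turn":[0,0,0]},{"grip":-1,"dp":[0,0,0],"turn":[0,0,0]},{"grip":-1,"dp":[0,0,0],"turn":[0,0,0]}]' 30
```

```text
time_s: 14.75
tool_pos: [0.5481, 0.0267, 0.0705]
eef_rot: [-0.0, 1.0, -0.0, 0.001]
ft_force: [-1.0, 4.0, 6.8]
opening: 0.689
gripper_force: 30.0
```

```bash
python3 -m handwheel '[{"grip":-1,"dp":[0,0,-0.02],"turn":[0,0,0]},{"grip":-1,"dp":[0,0,-0.03],"turn":[0,0,0]},{"grip":-1,"dp":[-0.02,-0.02,0],"turn":[0,0,0]},{"grip":-1,"dp":[-0.03,-0.035,0],"turn":[0,0,0]},{"grip":-1,"dp":[-0.03,-0.035,0],"turn":[0,0,0]},{"grip":-1,"dp":[-0.03,-0.035,0],"turn":[0,0,0]},{"grip":-1,"dp":[-0.02,-0.04,0],"turn":[0,0,0]},{"grip":-1,"dp":[0,-0.04,0],"turn":[0,0,0]},{"grip":-1,"dp":[0,-0.04,0],"turn":[0,0,0]},{"grip":-1,"dp":[0,-0.03,0],"turn":[0,0,0]}]'
python3 -m handwheel '[{"grip":-1,"dp":[0,0,0.02],"turn":[0,0,0]},{"grip":-1,"dp":[0,0,0.02],"turn":[0,0,0]},{"grip":-1,"dp":[0,0,0.01],"turn":[0,0,0]},{"grip":-1,"dp":[0,0,0.005],"turn":[0,0,0]},{"grip":-1,"dp":[0,0,0],"turn":[0,0,0]},{"grip":-1,"dp":[0,0,0],"turn":[0,0,0]}]'
```

```text
time_s: 16.0
tool_pos: [0.416, 0.3022, 0.1181]
eef_rot: [0.001, 1.0, 0.0, -0.001]
ft_force: [-0.0, 0.1, -3.6]
opening: 0.694
gripper_force: 30.0
time_s: 16.75
tool_pos: [0.4176, 0.3014, 0.0647]
eef_rot: [-0.0, 1.0, -0.0, 0.001]
ft_force: [-0.2, 0.3, -3.8]
opening: 0.686
gripper_force: 30.0
```

```bash
python3 -m handwheel '[{"grip":-1,"dp":[0,0,0.0015],"turn":[0,0,0]},{"grip":-1,"dp":[0,0,0],"turn":[0,0,0]}]'; python3 -m handwheel '[{"grip":1,"dp":[0,0,0],"turn":[0,0,0]},{"grip":1,"dp":[0,0,0],"turn":[0,0,0]},{"grip":1,"dp":[0,0,0],"turn":[0,0,0]},{"grip":1,"dp":[0,0,-0.02],"turn":[0,0,0]},{"grip":1,"dp":[0,0,-0.05],"turn":[0,0,0]},{"grip":1,"dp":[0,0,-0.05],"turn":[0,0,0]},{"grip":1,"dp":[0.04,0.04,0],"turn":[0,0,0]},{"grip":1,"dp":[0.04,0.04,0],"turn":[0,0,0]}]'
python3 - <<'E'
from h import *
cv2.imwrite("pics/t2.png",cam("top")["frame"][185:385,100:400])
c=cam("top"); cv2.imwrite("pics/t2.png",cv2.resize(c["frame"][185:385,100:400],None,fx=2.6,fy=2.6,interpolation=cv2.INTER_CUBIC))
E
```

```text
time_s: 17.0
tool_pos: [0.4177, 0.3015, 0.0635]
eef_rot: [-0.0, 1.0, -0.0, 0.001]
ft_force: [-0.9, -0.0, 2.4]
opening: 0.689
gripper_force: 30.0
time_s: 18.0
tool_pos: [0.4984, 0.2208, 0.1838]
eef_rot: [-0.0, 1.0, 0.001, 0.001]
ft_force: [0.7, 0.5, 0.3]
opening: 0.999
gripper_force: 0.0
```

View pics/t2.png

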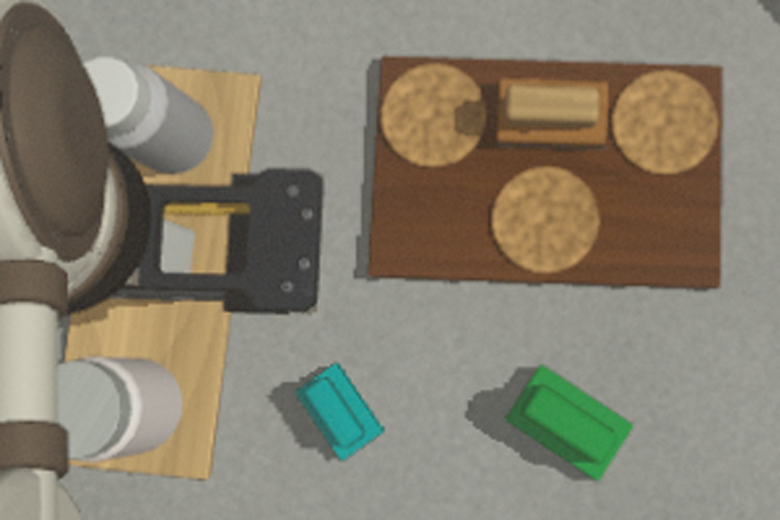

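All three stand upright on the side board, and the sanding block and the empty coasters are in clear view. The block's base corners in the crop are about (500,79), (608,82), (607,147) and (497,142), and the coasters are at (433,114), (545,219) and (665,122).

Run:
```python
from h import *
c=cam("top"); f=lambda p:np.array(p)/2.6+[100,185]
b=world(c,f([[500,79],[608,82],[607,147],[497,142]]),.03); print(b.round(4)[:,:2],b.mean(0), np.degrees(np.arctan2(*(b[0]-b[1])[[1,0]])))
print(world(c,f([[553,104]]),.058)); 
print(world(c,f([[433,114],[545,219],[665,122]]),.016).round(4))
im=c["frame"].copy()
m=np.array([[.022,.037],[-.022,.037],[-.022,-.037],[.022,-.037]])
for a in (-1,-3):
    t=np.radians(a); R=np.array([[np.cos(t),-np.sin(t)],[np.sin(t),np.cos(t)]])
    pts=proj(c,np.c_[m@R.T+[.6155,.0225],[.03]*4]); print(a,((pts-[100,185])*2.6).round().tolist())
```

```text
[[ 0.641   0.0588]
 [ 0.64   -0.0149]
 [ 0.5949 -0.0146]
 [ 0.5973  0.0597]] [0.61829216 0.02224455 0.03      ] 89.18381291329631
[[0.61800398 0.02186604 0.058     ]]
[[ 0.6189  0.1053  0.016 ]
 [ 0.5472  0.0266  0.016 ]
 [ 0.6156 -0.0548  0.016 ]]
-1 [[499.0, 83.0], [497.0, 147.0], [606.0, 150.0], [608.0, 86.0]]
-3 [[501.0, 81.0], [496.0, 145.0], [605.0, 152.0], [609.0, 88.0]]
```

```bash
python3 -m handwheel '[{"grip":1,"dp":[0.024,0.04,0],"turn":[0,0,0]},{"grip":1,"dp":[0.024,0.04,0],"turn":[0,0,0]},{"grip":1,"dp":[0.024,0.04,0],"turn":[0,0,0]},{"grip":1,"dp":[0.024,0.04,0],"turn":[0,0,0]},{"grip":1,"dp":[0.024,0.039,0],"turn":[0,0,0]},{"grip":1,"dp":[0,0,0],"turn":[0,0,-0.172]},{"grip":1,"dp":[0,0,0],"turn":[0,0,-0.172]},{"grip":1,"dp":[0,0,0],"turn":[0,0,-0.172]},{"grip":1,"dp":[0,0,0],"turn":[0,0,-0.172]},{"grip":1,"dp":[0,0,0],"turn":[0,0,-0.172]}]'
python3 -m handwheel '[{"grip":1,"dp":[0,0,0],"turn":[0,0,-0.172]},{"grip":1,"dp":[0,0,0],"turn":[0,0,-0.172]},{"grip":1,"dp":[0,0,0],"turn":[0,0,-0.172]},{"grip":1,"dp":[0,0,0],"turn":[0,0,-0.169]},{"grip":1,"dp":[0,0,0.04],"turn":[0,0,0]},{"grip":1,"dp":[0,0,0.04],"turn":[0,0,0]},{"grip":1,"dp":[0,0,0],"turn":[0,0,0]},{"grip":1,"dp":[0,0,0],"turn":[0,0,0]}]'
```

```text
time_s: 19.4
tool_pos: [0.6164, 0.0237, 0.1823]
eef_rot: [-0.0, 0.908, 0.42, -0.0]
ft_force: [0.2, -0.4, -0.3]
opening: 0.999
gripper_force: 0.0
time_s: 20.4
tool_pos: [0.6178, 0.0228, 0.1042]
eef_rot: [0.001, 0.716, 0.698, 0.001]
ft_force: [0.8, -0.6, 0.8]
opening: 1.0
gripper_force: 0.0
```

```bash
python3 -m handwheel '[{"grip":1,"dp":[0,0,0.03],"turn":[0,0,0]},{"grip":1,"dp":[0,0,0.025],"turn":[0,0,0]},{"grip":1,"dp":[0,0,0.014],"turn":[0,0,0]},{"grip":1,"dp":[0,0,0],"turn":[0,0,0]},{"grip":-1,"dp":[0,0,0],"turn":[0,0,0]},{"grip":-1,"dp":[0,0,0],"turn":[0,0,0]},{"grip":-1,"dp":[0,0,0],"turn":[0,0,0]},{"grip":-1,"dp":[0,0,0],"turn":[0,0,0]},{"grip":-1,"dp":[0,0,0],"turn":[0,0,0]},{"grip":-1,"dp":[0,0,0],"turn":[0,0,0]}]' 20
python3 -m handwheel '[{"grip":-1,"dp":[0,0,0],"turn":[0,0,0]},{"grip":-1,"dp":[0,0,0],"turn":[0,0,0]},{"grip":-1,"dp":[0,0,0],"turn":[0,0,0]}]'
```

```text
time_s: 21.65
tool_pos: [0.617, 0.0222, 0.0336]
eef_rot: [-0.0, 0.716, 0.698, -0.0]
ft_force: [-0.3, 1.1, 0.3]
opening: 0.369
gripper_force: 0.0
time_s: 22.02
tool_pos: [0.6172, 0.0222, 0.0337]
eef_rot: [0.0, 0.716, 0.698, 0.0]
ft_force: [0.9, 0.1, -0.1]
opening: 0.26
gripper_force: 20.0
```

```bash
python3 -m handwheel '[{"grip":-1,"dp":[0,0,-0.02],"turn":[0,0,0]},{"grip":-1,"dp":[0,0,-0.04],"turn":[0,0,0]},{"grip":-1,"dp":[0,0,0],"turn":[0,0,0.1675]},{"grip":-1,"dp":[0,0,0],"turn":[0,0,0.1675]},{"grip":-1,"dp":[0,0,0],"turn":[0,0,0.1675]},{"grip":-1,"dp":[0,0,0],"turn":[0,0,0.1675]},{"grip":-1,"dp":[0,0,0],"turn":[0,0,0.1675]},{"grip":-1,"dp":[0,0,0],"turn":[0,0,0.1675]},{"grip":-1,"dp":[0,0,0],"turn":[0,0,0.1675]},{"grip":-1,"dp":[0,0,0],"turn":[0,0,0.1675]}]'
python3 -m handwheel '[{"grip":-1,"dp":[-0.0245,0.034,0],"turn":[0,0,0]},{"grip":-1,"dp":[-0.0245,0.034,0],"turn":[0,0,0]},{"grip":-1,"dp":[-0.0245,0.034,0],"turn":[0,0,0]},{"grip":-1,"dp":[-0.0245,0.034,0],"turn":[0,0,0]},{"grip":-1,"dp":[-0.0245,0.034,0],"turn":[0,0,0]},{"grip":-1,"dp":[-0.0245,0.034,0],"turn":[0,0,0]},{"grip":-1,"dp":[-0.0245,0.034,0],"turn":[0,0,0]},{"grip":-1,"dp":[-0.0245,0.033,0],"turn":[0,0,0]},{"grip":-1,"dp":[0,0,0],"turn":[0,0,0]},{"grip":-1,"dp":[0,0,0],"turn":[0,0,0]}]'
```

```text
time_s: 23.28
tool_pos: [0.617, 0.0223, 0.0948]
eef_rot: [0.0, 0.995, 0.1, 0.0]
ft_force: [-0.2, -0.5, -0.9]
opening: 0.257
gripper_force: 20.0
time_s: 24.52
tool_pos: [0.4804, -0.2826, 0.0942]
eef_rot: [-0.0, 0.995, 0.102, 0.0]
ft_force: [0.2, -0.2, -1.2]
opening: 0.261
gripper_force: 20.0
```

Down to the mat, release and rise.

```bash
python3 -m handwheel '[{"grip":-1,"dp":[0,0,0.03],"turn":[0,0,0]},{"grip":-1,"dp":[0,0,0.025],"turn":[0,0,0]},{"grip":-1,"dp":[0,0,0.01],"turn":[0,0,0]},{"grip":-1,"dp":[0,0,0.002],"turn":[0,0,0]},{"grip":-1,"dp":[0,0,0],"turn":[0,0,0]},{"grip":-1,"dp":[0,0,0],"turn":[0,0,0]}]'
python3 -m handwheel '[{"grip":-1,"dp":[0,0,0.001],"turn":[0,0,0]},{"grip":1,"dp":[0,0,0],"turn":[0,0,0]},{"grip":1,"dp":[0,0,0],"turn":[0,0,0]},{"grip":1,"dp":[0,0,0],"turn":[0,0,0]},{"grip":1,"dp":[0,0,0],"turn":[0,0,0]},{"grip":1,"dp":[0,0,-0.03],"turn":[0,0,0]},{"grip":1,"dp":[0,0,-0.05],"turn":[0,0,0]},{"grip":1,"dp":[0,0,-0.05],"turn":[0,0,0.102]},{"grip":1,"dp":[0,0,-0.03],"turn":[0,0,0.102]},{"grip":1,"dp":[0,0,0],"turn":[0,0,0]}]'
python3 -m handwheel '[{"grip":1,"dp":[0.01,-0.05,0],"turn":[0,0,0]},{"grip":1,"dp":[0,-0.05,0],"turn":[0,0,0]},{"grip":1,"dp":[0,-0.05,0],"turn":[0,0,0]},{"grip":1,"dp":[0,-0.05,0],"turn":[0,0,0]},{"grip":1,"dp":[-0.01,-0.05,0],"turn":[0,0,0]}]'
python3 - <<'E'
from h import *
c=cam("top"); cv2.imwrite("pics/t3.png",cv2.resize(c["frame"][250:390,400:560],None,fx=4,fy=4,interpolation=cv2.INTER_CUBIC))
E
```

```text
time_s: 25.28
tool_pos: [0.4809, -0.2835, 0.0277]
eef_rot: [0.001, 0.995, 0.102, 0.001]
ft_force: [-0.3, 0.1, -2.2]
opening: 0.258
gripper_force: 20.0
time_s: 26.52
tool_pos: [0.4817, -0.2843, 0.1886]
eef_rot: [0.002, 1.0, 0.001, 0.002]
ft_force: [-0.3, -0.2, 0.5]
opening: 1.001
gripper_force: 0.0
time_s: 27.15
tool_pos: [0.4789, -0.0311, 0.1836]
eef_rot: [-0.001, 1.0, 0.001, -0.001]
ft_force: [0.4, -0.0, 0.4]
opening: 1.0
gripper_force: 0.0
```

View pics/t3.png

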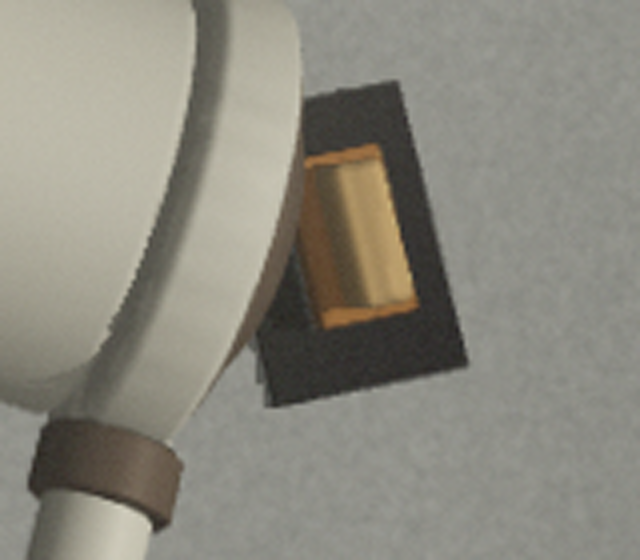

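The sanding block lies flat and centred on the mat, lengthwise along it, with about equal margins (crop base corners near (380,145), (418,308) and (322,327)). Next I return the jar.

```bash
python3 -m handwheel '[{"grip":1,"dp":[-0.008,-0.047,0],"turn":[0,0,0]},{"grip":1,"dp":[-0.008,-0.047,0],"turn":[0,0,0]},{"grip":1,"dp":[-0.008,-0.047,0],"turn":[0,0,0]},{"grip":1,"dp":[-0.008,-0.047,0],"turn":[0,0,0]},{"grip":1,"dp":[-0.01,-0.047,0],"turn":[0,0,0]},{"grip":1,"dp":[-0.01,-0.047,0],"turn":[0,0,0]},{"grip":1,"dp":[-0.01,-0.05,0],"turn":[0,0,0]},{"grip":1,"dp":[0,0,0],"turn":[0,0,0]},{"grip":1,"dp":[0,0,0],"turn":[0,0,0]}]'
```

```text
time_s: 28.32
tool_pos: [0.4172, 0.2982, 0.1842]
eef_rot: [0.001, 1.0, 0.001, -0.001]
ft_force: [0.4, -0.8, -0.1]
opening: 1.001
gripper_force: 0.0
```

```bash
python3 -m handwheel '[{"grip":1,"dp":[0,-0.003,0.03],"turn":[0,0,0]},{"grip":1,"dp":[0,0,0.045],"turn":[0,0,0]},{"grip":1,"dp":[0,0,0.035],"turn":[0,0,0]},{"grip":1,"dp":[0,0,0.01],"turn":[0,0,0]},{"grip":1,"dp":[0,0,0],"turn":[0,0,0]},{"grip":-1,"dp":[0,0,0],"turn":[0,0,0]},{"grip":-1,"dp":[0,0,0],"turn":[0,0,0]},{"grip":-1,"dp":[0,0,0],"turn":[0,0,0]},{"grip":-1,"dp":[0,0,0],"turn":[0,0,0]},{"grip":-1,"dp":[0,0,0],"turn":[0,0,0]}]' 30
```

```text
time_s: 29.58
tool_pos: [0.4183, 0.302, 0.0664]
eef_rot: [0.0, 1.0, 0.001, 0.001]
ft_force: [-0.6, -1.1, 6.8]
opening: 0.683
gripper_force: 30.0
```

```bash
python3 -m handwheel '[{"grip":-1,"dp":[0,0,-0.02],"turn":[0,0,0]},{"grip":-1,"dp":[0,0,-0.03],"turn":[0,0,0]},{"grip":-1,"dp":[0,0.03,0],"turn":[0,0,0]},{"grip":-1,"dp":[0,0.04,0],"turn":[0,0,0]},{"grip":-1,"dp":[0,0.04,0],"turn":[0,0,0]},{"grip":-1,"dp":[0.02,0.04,0],"turn":[0,0,0]},{"grip":-1,"dp":[0.03,0.035,0],"turn":[0,0,0]},{"grip":-1,"dp":[0.03,0.035,0],"turn":[0,0,0]},{"grip":-1,"dp":[0.03,0.035,0],"turn":[0,0,0]},{"grip":-1,"dp":[0.019,0.02,0],"turn":[0,0,0]}]'
python3 -m handwheel '[{"grip":-1,"dp":[0,0,0],"turn":[0,0,0]},{"grip":-1,"dp":[0,0,0.02],"turn":[0,0,0]},{"grip":-1,"dp":[0,0,0.015],"turn":[0,0,0]},{"grip":-1,"dp":[0,0,0.005],"turn":[0,0,0]},{"grip":-1,"dp":[0,0,0],"turn":[0,0,0]},{"grip":-1,"dp":[0,0,0],"turn":[0,0,0]}]'
```

```text
time_s: 30.82
tool_pos: [0.5472, 0.0256, 0.1143]
eef_rot: [-0.0, 1.0, -0.0, -0.001]
ft_force: [-0.3, -0.3, -3.9]
opening: 0.685
gripper_force: 30.0
time_s: 31.58
tool_pos: [0.5475, 0.0271, 0.0763]
eef_rot: [0.0, 1.0, 0.001, 0.001]
ft_force: [1.0, -0.1, -4.7]
opening: 0.686
gripper_force: 30.0
```

```bash
python3 -m handwheel '[{"grip":-1,"dp":[0,0,0.002],"turn":[0,0,0]},{"grip":-1,"dp":[0,0,0.001],"turn":[0,0,0]},{"grip":-1,"dp":[0,0,0],"turn":[0,0,0]}]'
python3 -m handwheel '[{"grip":1,"dp":[0,0,0],"turn":[0,0,0]},{"grip":1,"dp":[0,0,0],"turn":[0,0,0]},{"grip":1,"dp":[0,0,0],"turn":[0,0,0]},{"grip":1,"dp":[0,0,-0.02],"turn":[0,0,0]},{"grip":1,"dp":[0,0,-0.05],"turn":[0,0,0]},{"grip":1,"dp":[0,0,-0.055],"turn":[0,0,0]},{"grip":1,"dp":[-0.006,-0.045,0],"turn":[0,0,0]},{"grip":1,"dp":[-0.006,-0.045,0],"turn":[0,0,0]},{"grip":1,"dp":[-0.006,-0.045,0],"turn":[0,0,0]},{"grip":1,"dp":[-0.006,-0.045,0],"turn":[0,0,0]}]'
python3 -m handwheel '[{"grip":1,"dp":[-0.006,-0.045,0],"turn":[0,0,0]},{"grip":1,"dp":[-0.004,-0.042,0],"turn":[0,0,0]},{"grip":1,"dp":[0,0,0],"turn":[0,0,0]},{"grip":1,"dp":[0,0,0],"turn":[0,0,0]}]'
```

```text
time_s: 31.95
tool_pos: [0.5474, 0.027, 0.0735]
eef_rot: [0.0, 1.0, 0.0, 0.0]
ft_force: [-1.9, 0.3, 2.4]
opening: 0.69
gripper_force: 30.0
time_s: 33.2
tool_pos: [0.5226, 0.2084, 0.1977]
eef_rot: [-0.0, 1.0, 0.0, 0.0]
ft_force: [-0.3, -0.2, -0.7]
opening: 1.004
gripper_force: 0.0
time_s: 33.7
tool_pos: [0.5128, 0.2935, 0.1974]
eef_rot: [0.0, 1.0, 0.0, -0.0]
ft_force: [0.3, 0.7, -0.2]
opening: 1.002
gripper_force: 0.0
```

```bash
python3 -m handwheel '[{"grip":1,"dp":[0,-0.001,0.03],"turn":[0,0,0]},{"grip":1,"dp":[0,0,0.045],"turn":[0,0,0]},{"grip":1,"dp":[0,0,0.035],"turn":[0,0,0]},{"grip":1,"dp":[0,0,0.017],"turn":[0,0,0]},{"grip":1,"dp":[0,0,0],"turn":[0,0,0]},{"grip":-1,"dp":[0,0,0],"turn":[0,0,0]},{"grip":-1,"dp":[0,0,0],"turn":[0,0,0]},{"grip":-1,"dp":[0,0,0],"turn":[0,0,0]},{"grip":-1,"dp":[0,0,0],"turn":[0,0,0]},{"grip":-1,"dp":[0,0,0],"turn":[0,0,0]}]' 20
python3 -m handwheel '[{"grip":-1,"dp":[0,0,0],"turn":[0,0,0]},{"grip":-1,"dp":[0,0,0],"turn":[0,0,0]}]'
```

```text
time_s: 34.95
tool_pos: [0.5129, 0.2951, 0.0709]
eef_rot: [0.0, 1.0, 0.0, 0.0]
ft_force: [0.4, -1.7, 1.3]
opening: 0.555
gripper_force: 19.6
time_s: 35.2
tool_pos: [0.5129, 0.295, 0.0709]
eef_rot: [0.0, 1.0, 0.0, 0.0]
ft_force: [0.0, -0.3, 3.2]
opening: 0.547
gripper_force: 19.6
```

```bash
python3 -m handwheel '[{"grip":-1,"dp":[0,0,-0.03],"turn":[0,0,0]},{"grip":-1,"dp":[0,0,-0.055],"turn":[0,0,0]},{"grip":-1,"dp":[0,0,-0.055],"turn":[0,0,0]},{"grip":-1,"dp":[0.006,0.02,0],"turn":[0,0,0]},{"grip":-1,"dp":[0.0125,0.042,0],"turn":[0,0,0]},{"grip":-1,"dp":[0.0125,0.042,0],"turn":[0,0,0]},{"grip":-1,"dp":[0.0125,0.042,0],"turn":[0,0,0]},{"grip":-1,"dp":[0.0125,0.042,0],"turn":[0,0,0]},{"grip":-1,"dp":[0.0125,0.042,0],"turn":[0,0,0]},{"grip":-1,"dp":[0.0125,0.042,0],"turn":[0,0,0]}]'
python3 -m handwheel '[{"grip":-1,"dp":[0.0125,0.042,0],"turn":[0,0,0]},{"grip":-1,"dp":[0.008,0.035,0],"turn":[0,0,0]},{"grip":-1,"dp":[0,0,0],"turn":[0,0,0]},{"grip":-1,"dp":[0,0,0.03],"turn":[0,0,0]},{"grip":-1,"dp":[0,0,0.05],"turn":[0,0,0]},{"grip":-1,"dp":[0,0,0.035],"turn":[0,0,0]},{"grip":-1,"dp":[0,0,0.015],"turn":[0,0,0]},{"grip":-1,"dp":[0,0,0],"turn":[0,0,0]},{"grip":-1,"dp":[0,0,0],"turn":[0,0,0]}]'
```

```text
time_s: 36.45
tool_pos: [0.5926, 0.0213, 0.2074]
eef_rot: [-0.0, 1.0, 0.0, -0.002]
ft_force: [-0.5, 0.6, -2.7]
opening: 0.549
gripper_force: 19.6
time_s: 37.58
tool_pos: [0.615, -0.0538, 0.0812]
eef_rot: [0.0, 1.0, 0.001, 0.001]
ft_force: [0.6, 0.4, -2.1]
opening: 0.546
gripper_force: 19.8
```

```bash
python3 -m handwheel '[{"grip":-1,"dp":[0,0,0.002],"turn":[0,0,0]},{"grip":-1,"dp":[0,0,0.0015],"turn":[0,0,0]},{"grip":-1,"dp":[0,0,0],"turn":[0,0,0]}]'
python3 -m handwheel '[{"grip":1,"dp":[0,0,0],"turn":[0,0,0]},{"grip":1,"dp":[0,0,0],"turn":[0,0,0]},{"grip":1,"dp":[0,0,0],"turn":[0,0,0]},{"grip":1,"dp":[0,0,-0.03],"turn":[0,0,0]},{"grip":1,"dp":[0,0,-0.05],"turn":[0,0,0]},{"grip":1,"dp":[0,0,-0.05],"turn":[0,0,0]},{"grip":1,"dp":[-0.002,-0.05,0],"turn":[0,0,0]},{"grip":1,"dp":[-0.002,-0.05,0],"turn":[0,0,0]},{"grip":1,"dp":[-0.002,-0.05,0],"turn":[0,0,0]},{"grip":1,"dp":[-0.002,-0.05,0],"turn":[0,0,0]}]'
python3 -m handwheel '[{"grip":1,"dp":[-0.002,-0.05,0],"turn":[0,0,0]},{"grip":1,"dp":[-0.002,-0.05,0],"turn":[0,0,0]},{"grip":1,"dp":[-0.001,-0.042,0],"turn":[0,0,0]},{"grip":1,"dp":[0,0,0],"turn":[0,0,0]},{"grip":1,"dp":[0,0,0],"turn":[0,0,0]}]'
```

```text
time_s: 37.95
tool_pos: [0.6144, -0.0538, 0.077]
eef_rot: [-0.0, 1.0, 0.0, -0.0]
ft_force: [-0.7, 0.5, -2.4]
opening: 0.546
gripper_force: 19.8
time_s: 39.2
tool_pos: [0.6063, 0.1477, 0.2074]
eef_rot: [-0.0, 1.0, 0.0, 0.0]
ft_force: [0.4, 0.3, -0.9]
opening: 1.002
gripper_force: 0.0
time_s: 39.83
tool_pos: [0.6014, 0.2875, 0.2071]
eef_rot: [0.0, 1.0, 0.0, 0.0]
ft_force: [-0.5, -0.0, -0.5]
opening: 1.0
gripper_force: 0.0
```

Descend on the spray can to TCP z about 0.083.

```bash
python3 -m handwheel '[{"grip":1,"dp":[0,0,0.03],"turn":[0,0,0]},{"grip":1,"dp":[0,0,0.045],"turn":[0,0,0]},{"grip":1,"dp":[0,0,0.035],"turn":[0,0,0]},{"grip":1,"dp":[0,0,0.014],"turn":[0,0,0]},{"grip":1,"dp":[0,0,0],"turn":[0,0,0]},{"grip":-1,"dp":[0,0,0],"turn":[0,0,0]},{"grip":-1,"dp":[0,0,0],"turn":[0,0,0]},{"grip":-1,"dp":[0,0,0],"turn":[0,0,0]},{"grip":-1,"dp":[0,0,0],"turn":[0,0,0]},{"grip":-1,"dp":[0,0,0],"turn":[0,0,0]}]' 25
python3 -m handwheel '[{"grip":-1,"dp":[0,0,0],"turn":[0,0,0]},{"grip":-1,"dp":[0,0,0],"turn":[0,0,0]}]'
```

```text
time_s: 41.08
tool_pos: [0.6015, 0.2882, 0.0836]
eef_rot: [-0.0, 1.0, 0.0, 0.0]
ft_force: [0.1, 0.4, 1.5]
opening: 0.601
gripper_force: 25.0
time_s: 41.32
tool_pos: [0.6015, 0.2882, 0.0836]
eef_rot: [-0.0, 1.0, 0.0, 0.0]
ft_force: [-0.9, 0.1, 4.2]
opening: 0.603
gripper_force: 25.0
```

```bash
python3 -m handwheel '[{"grip":-1,"dp":[0,0,-0.02],"turn":[0,0,0]},{"grip":-1,"dp":[0,0,-0.03],"turn":[0,0,0]},{"grip":-1,"dp":[0.002,0.022,0],"turn":[0,0,0]},{"grip":-1,"dp":[0.003,0.04,0],"turn":[0,0,0]},{"grip":-1,"dp":[0.003,0.04,0],"turn":[0,0,0]},{"grip":-1,"dp":[0.003,0.04,0],"turn":[0,0,0]},{"grip":-1,"dp":[0.003,0.025,0],"turn":[0,0,0]},{"grip":-1,"dp":[0.002,0.015,0],"turn":[0,0,0]},{"grip":-1,"dp":[0,0,0],"turn":[0,0,0]},{"grip":-1,"dp":[0,0,0.02],"turn":[0,0,0]}]'
python3 -m handwheel '[{"grip":-1,"dp":[0,0,0.015],"turn":[0,0,0]},{"grip":-1,"dp":[0,0,0.005],"turn":[0,0,0]},{"grip":-1,"dp":[0,0,0],"turn":[0,0,0]},{"grip":-1,"dp":[0,0,0.002],"turn":[0,0,0]},{"grip":-1,"dp":[0,0,0],"turn":[0,0,0]}]'
```

```text
time_s: 42.58
tool_pos: [0.6188, 0.1068, 0.1141]
eef_rot: [-0.0, 1.0, 0.001, 0.002]
ft_force: [0.1, 0.1, -2.0]
opening: 0.601
gripper_force: 25.0
time_s: 43.2
tool_pos: [0.6176, 0.1061, 0.0913]
eef_rot: [0.0, 1.0, 0.0, 0.0]
ft_force: [-0.1, -0.5, -2.8]
opening: 0.599
gripper_force: 25.0
```

```bash
python3 -m handwheel '[{"grip":-1,"dp":[0,0,0.001],"turn":[0,0,0]},{"grip":-1,"dp":[0,0,0],"turn":[0,0,0]},{"grip":1,"dp":[0,0,0],"turn":[0,0,0]},{"grip":1,"dp":[0,0,0],"turn":[0,0,0]},{"grip":1,"dp":[0,0,0],"turn":[0,0,0]},{"grip":1,"dp":[0,0,0],"turn":[0,0,0]},{"grip":1,"dp":[0,0,-0.02],"turn":[0,0,0]},{"grip":1,"dp":[0,0,-0.05],"turn":[0,0,0]},{"grip":1,"dp":[0,0,-0.05],"turn":[0,0,0]},{"grip":1,"dp":[0,0,-0.04],"turn":[0,0,0]}]'
python3 -m handwheel '[{"grip":1,"dp":[-0.03,-0.04,0],"turn":[0,0,0]},{"grip":1,"dp":[-0.03,-0.05,0],"turn":[0,0,0]},{"grip":1,"dp":[-0.03,-0.05,0],"turn":[0,0,0]},{"grip":1,"dp":[-0.03,-0.05,0],"turn":[0,0,0]},{"grip":1,"dp":[-0.03,-0.05,0],"turn":[0,0,0]},{"grip":1,"dp":[-0.03,-0.02,0],"turn":[0,0,0]},{"grip":1,"dp":[0,0,0],"turn":[0,0,0]}]'
python3 - <<'E'
from h import *
cv2.imwrite("pics/t4.png",cam("top")["frame"])
E
```

```text
time_s: 44.45
tool_pos: [0.6181, 0.1062, 0.2545]
eef_rot: [0.0, 1.0, 0.0, 0.002]
ft_force: [-0.2, -1.4, 0.3]
opening: 1.002
gripper_force: 0.0
time_s: 45.32
tool_pos: [0.4357, 0.3676, 0.2519]
eef_rot: [-0.001, 1.0, 0.002, 0.001]
ft_force: [-0.3, 0.1, 0.3]
opening: 1.0
gripper_force: 0.0
```

View pics/t4.png

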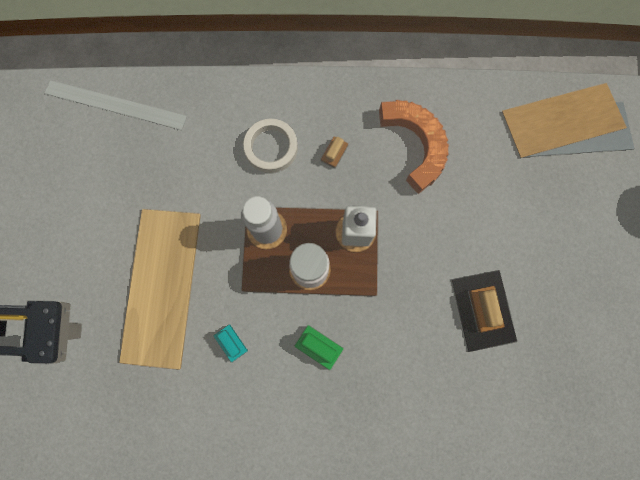

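The final top view matches the start: spray can cap (257,211), jar lid (309,264) and glue nozzle (361,218) are all back in place. The sanding block is centred on the mat at (487,309), the tape roll and arc haven't moved, and the arm is clear. I'm handing in.

```bash
python3 -c "
from cell import job; print(job.sign_off())"
```

```text
the job is handed in; nothing more can be done
None
```

The job is handed in, with no verdict returned: the final top picture shows the jar, spray can and glue bottle upright on their own coasters, the sanding block centred lengthwise on the mat, and the tape roll and copper arc where they started, at about 45 s of the 141 s allowed.

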